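# Close the canister in the slanted stand by feeling for the thread start

## Robot

A 7-joint arm with a two-finger parallel gripper is mounted at the origin on a cart in front of the work surface, level with it; the furniture and walls round the work are solid. World frame = base frame: x ahead of the robot, y to its left, z up, the work surface at z = 0. Lengths are in m, angles in rad, forces in N, time in s.
With the tool pointing down it reaches from about 0.425 to 0.925 m from the base axis. Payload 6.8 kg.
Tool frame: the origin (TCP) lies on the centre line of the jaws, within the pads' length; the fingertips stand ahead of it and the grasp point (between the pads) lies 11 mm behind it (r.tcp_to_tips is the z of the fingertips in the tool frame, in m); z points along the fingers, y is the line along which they close (so a half turn about z gives the same grasp; the last joint's range is limited). The gripper opens to 85 mm and grips with 20 to 120 N. Pads are 22 mm wide; open, the fingers measure 114 mm over their backs; the gripper's body (76 mm by 85 mm) begins 54 mm behind the grasp point. The pads swing forward as they close: fully open they stand 13 mm farther back than shut.
Start: joints at [-1.258, 0.477, 0.022, 1.555, -0.011, 1.109, -0.083], TCP at [0.276, 0.616, 0.239] pointing down, gripper open.
Joint ranges: [-2.96, 2.96], [-0.34, 2.1], [-1.41, 1.46], [0.24, 2.44], [-1.37, 4.51], [0.17, 1.92], [-2.96, 2.96]. Speed limits (rad/s): [2.39, 2.39, 3.14, 3.14, 3.14, 3.14, 3.14].

## Interface

Orientations are given as a rotation vector (axis times angle).
In Python, from bench import r, optics gives the robot as it stands.
- The arm moves only by the shell command python3 -m creep 'ROWS' [FORCE]. ROWS is a JSON object whose one key "rows" holds a list of rows, each a list of 7 numbers: the shift along the tool's x, y, z in units of 25 mm (1.0 is 25 mm), then the turn, a rotation vector about the tool's x, y, z in units of 8 degrees (1.0 is 8 degrees), then the finger opening in mm, from 0 to 85.4. A call has 1 to 10 rows; each row is the pose to reach, as a shift and turn from the pose commanded when the call began, along the tool's axes at that moment; what a row does not reach only later rows make up. A row lasts 1/8 s, in which the tool goes at most 62.5 mm and 10.7 degrees, less where a joint would pass 70% of its speed; a pose out of reach is approached as far as the arm can. A call with a gripper value outside its range is refused whole. The fingers move at their own pace and stop on an object; FORCE is the grip in N (left out, the last holds). Time passes only in rows, so rows that repeat a pose let the fingers close. It gives the time, the measured TCP pose, the force, the opening and the grip force at its end, in the units of the state.
- r.get_obs(): the state, without advancing time (a new reading comes with each control period).
- optics.grab_frame(name): name is "side" or "top" or "wrist"; returns a dict with "color" (384x512x3 uint8, blue, green, red), "K" (3x3 intrinsics, pixels), "dist_coeffs" ([k1, k2, p1, p2, k3] as OpenCV has them; the pictures are not rectified), "R" (3x3) and "t" (3): a world point X has camera coordinates R X + t. Camera axes: x right, y down, z forward; pixel columns grow to the right and rows downward; lengths in m; the calibration is good to about 2 mm. A picture is of the moment at which its call begins. There is no depth.
- r.hand_in(): hands the job in; it is judged then, once.
The state is a dict: "clock": time; "joints": joint angles; "qvel": joint speeds; "tau": joint torques, N m; "tcp_pos": TCP position; "orientation": TCP orientation; "contact_force": force on the tool from outside, world axes, zero at the start; "moment": the same for the moment, N m; "grip_width": finger opening in m; "gripper_force": force on a finger pad.
Only numpy, scipy, OpenCV 4.12 (cv2) and the standard library are available. Lean on these libraries where they do the work, as an engineer would, in place of code of your own. Each camera call takes 0.05 s, during which the arm holds its last target. There are 200 camera calls.

## Task

Pick up the grey screw cap, set it square on the slanted neck of the metal canister, and screw it on fully home, then let go. The thread start cannot be seen and going clockwise from the wrong place jams, so feel for it: turn the cap backward (anticlockwise) with light pressure until it drops, then clockwise to the stop. Leave the other things on the table where they are.

Things in the scene. Friction and masses are not known exactly. Their poses are not given: they have to be found in the camera images.
- cap: plain grey round screw cap, 63 mm across with a finely ribbed side, 28 mm high, 50 to 100 g, lying mouth down on the table. Origin: centre of its open rim (underside); z points out through its closed top. Inside it is 20 mm deep and 56 mm wide.
- cap_lugs (a point): point on the cap's axis, 5 mm above its rim, level with the undersides of its three inner lugs. The lugs are 120 degrees apart, 5 mm wide, 3 mm high and reach in to 23 mm from the axis. On the thread the cap turns almost freely (under 0.15 N m); at a rib or at the home stop the turning moment climbs past 0.5 N m; no more is needed.
- stand: slanted wooden stand, fixed to the table, that grips a metal canister (body 90 mm across) leaning 30 degrees from vertical toward the stand's -x side. Base 170 x 150 mm, cheeks 99 mm high. Origin: centre of its underside. It holds the canister firmly, at any turn about the canister's axis.
- mouth (a point): centre of the canister's open mouth, about 176 mm above the table. z points out of it along the neck's axis, 30 degrees from vertical; x and y belong to the stand and say nothing of the thread. Neck 41 mm across (52 over the thread), top bevelled; the cap has 2 mm of play sideways on it. Screwed fully home, at a hard stop, the cap's rim is 20 mm below this point along the axis.
- thread_top (a point): point on the neck's axis 3 mm below the mouth, level with the upper ends of the thread ridges; z as at the mouth. Right-hand thread (clockwise, looking onto the cap, tightens), three starts 120 degrees apart at an unknown turn, 21 mm travel per turn, ridges 3 mm thick. Set on at any turn, the cap comes to rest with its rim 7 to 15 mm below the mouth.
- neck_foot (a point): point on the neck's axis 30 mm below the mouth, level with the canister's shoulder. 70 degrees past each start a 3 mm high rib jams a cap turned clockwise from before it. Turned anticlockwise under a few N the cap rises up to 5 mm, then within 120 degrees drops 4 to 7 mm (3 mm or less is only a rib: go on back) to 13 to 15 mm below the mouth; thence 100 to 140 degrees clockwise to the stop.
- paste_bowl: bystander: white paste bowl, 118 mm across, 50 mm high; origin at the centre of its underside
- tape_white: bystander: narrow roll of pale tape, 68 mm across, 18 mm high; origin at the centre of its underside
- stapler: bystander: stapler, 36x125x43 mm; origin at the centre of its underside
- sanding_block: bystander: wooden sanding block, 40x70x26 mm; origin at the centre of its underside
- tape_kraft: bystander: wide roll of brown tape, 104 mm across, 40 mm high; origin at the centre of its underside
Things that resemble listed ones, but are neither listed nor needed, are in the scene too. Of the things that look like the cap, the smallest one is meant.

How it is judged:
On the way:
1. the cap sits square on the neck, not yet screwed on (its rim 4 to 16 mm below the mouth) (x of cap in the frame of mouth between -0.004 and 0.004 m and y of cap in the frame of mouth between -0.004 and 0.004 m and angle between the z axis of cap and the z axis of mouth, either way round below 0.08 rad and z of cap in the frame of mouth between -0.0163 and -0.004 m), for 0.2 s.
At the end, for the whole second after the job is handed in: The cap is screwed fully home on the canister: rim at least 18.7 mm below the mouth (home is 20 mm), square to the neck within 4.5 degrees and centred within 4 mm, at rest and released (x of cap in the frame of mouth between -0.004 and 0.004 m and y of cap in the frame of mouth between -0.004 and 0.004 m and angle between the z axis of cap and the z axis of mouth, either way round below 0.08 rad and z of cap in the frame of mouth below -0.0187 m and linear speed of cap below 0.02 m/s and angular speed of cap below 0.1 rad/s); the robot touches nothing.
It fails at once if a bystander on the table is moved by more than 30 mm (distance of any of paste_bowl, tape_white, stapler, sanding_block, tape_kraft from where it was at the start of the episode above 0.03 m).
It also fails if it takes over 72 s, if anything falls off the work surface, if the arm or the gripper's body presses on something with over 40 N, if the wrist force passes 120 N, or if a joint passes its speed limit or range.

## Working session

There is one attempt and no reset: what is moved stays moved. The work goes in short steps, Python scripts to look and compute and a shell command to move; the robot and the scene stay as the last step left them, time stands still between calls to the robot, and variables do not carry over. Pictures are saved under pics/ and viewed, at most 10 in all, crops included, and the job is handed in when it is done.

```bash
mkdir -p pics; ls
python3 - <<'E'
from bench import r,optics
import cv2,numpy as np
o=r.get_obs();print({k:np.round(v,3).tolist() for k,v in o.items()},r.tcp_to_tips)
ims=[]
for n in("side","top"):
    f=optics.grab_frame(n);cv2.imwrite(f"pics/{n}0.png",f["color"]);np.savez(f"{n}0.npz",**f)
    print(n,f["K"].round(1).tolist(),f["dist_coeffs"],(-f["R"].T@f["t"]).round(3),f["R"].round(2).tolist())
E
```

```text
pics
{'clock': 0.0, 'joints': [-1.258, 0.478, 0.022, 1.556, -0.012, 1.109, -0.083], 'qvel': [0.001, 0.001, -0.0, 0.0, -0.001, -0.001, 0.0], 'tau': [0.001, -59.646, 1.609, -28.119, 0.013, 0.009, 0.0], 'tcp_pos': [0.275, 0.616, 0.238], 'orientation': [-0.656, -3.072, 0.003], 'contact_force': [-0.441, 0.737, 0.297], 'moment': [0.001, 0.036, 0.011], 'gripper_force': 0.0, 'grip_width': 0.086} 0.008
side [[380.2, 0.0, 255.4], [0.0, 380.2, 185.5], [0.0, 0.0, 1.0]] [-0.08130977  0.          0.          0.          0.        ] [ 0.571 -0.977  0.662] [[1.0, 0.04, 0.02], [0.04, -0.48, -0.87], [-0.03, 0.87, -0.49]]
top [[491.1, 0.0, 264.9], [0.0, 491.1, 197.8], [0.0, 0.0, 1.0]] [-0.09203227  0.          0.          0.          0.        ] [ 0.357 -0.051  1.302] [[0.03, -1.0, -0.01], [-0.99, -0.03, -0.14], [0.14, 0.01, -0.99]]
```

View pics/side0.png

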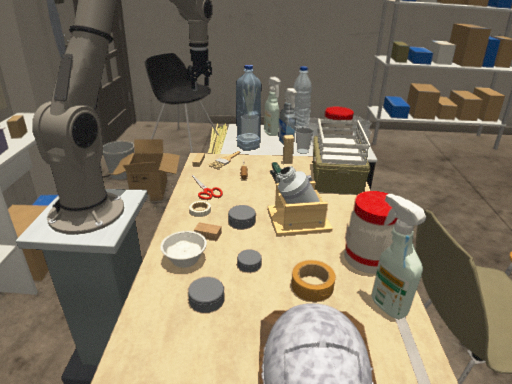

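View pics/top0.png

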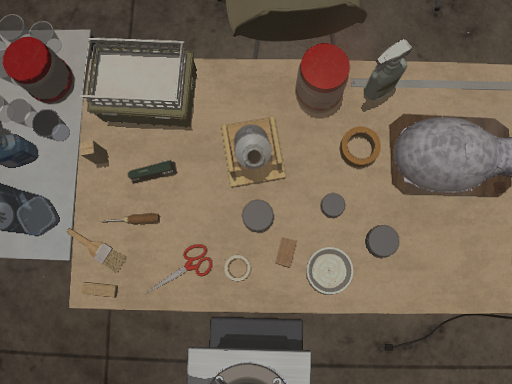

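The top view shows three grey caps, at about (258,215), (333,205) and (382,241). In the side view they are at (242,216), (249,260) and (206,294). The one at top (333,205) / side (249,260) looks smallest, so it fits "the smallest one is meant". The canister mouth is near top (255,155) / side (290,178). I'll confirm in an enlarged crop and measure.

```bash
cat > h.py <<'E'
import cv2,numpy as np
from scipy.spatial.transform import Rotation as Ro
def load(p): return dict(np.load(p))
def ray(f,uv):
    n=cv2.undistortPoints(np.array(uv,float).reshape(-1,1,2),f["K"],f["dist_coeffs"]).reshape(-1,2)
    d=np.c_[n,np.ones(len(n))]@f["R"]; return -f["R"].T@f["t"], d/np.linalg.norm(d,axis=1)[:,None]
def onz(f,uv,z):
    c,d=ray(f,uv); return c+d*((z-c[2])/d[:,2])[:,None]
def tri(views):
    A=np.zeros((3,3));b=np.zeros(3);L=[]
    for f,uv in views:
        c,d=ray(f,[uv]);P=np.eye(3)-np.outer(d[0],d[0]);A+=P;b+=P@c;L.append((P,c))
    x=np.linalg.solve(A,b); return x,[np.linalg.norm(P@(x-c)) for P,c in L]
def proj(f,X): return cv2.projectPoints(np.array(X,float).reshape(-1,3),cv2.Rodrigues(f["R"])[0],f["t"],f["K"],f["dist_coeffs"])[0].reshape(-1,2)
E
python3 - <<'E'
from h import *
s,t=load("side0.npz"),load("top0.npz")
for n,f,boxes in(("top",t,[(230,190,290,240),(310,185,355,225),(355,215,410,265)]),("side",s,[(222,200,262,232),(230,245,268,275),(182,272,230,315)])):
    for b in boxes:
        c=f["color"][b[1]:b[3],b[0]:b[2]].astype(int)
        m=((c.max(2)-c.min(2)<25)&(c.max(2)<125)).astype(np.uint8)
        k=max(cv2.findContours(m,0,1)[0],key=cv2.contourArea);
        e=cv2.fitEllipse(k); u=np.array(e[0])+b[:2]
        print(n,u.round(1),np.round(e[1],1),onz(f,[u],0.028 if n=="top" else .014)[0].round(4))
def crop(f,x,y,w,h,k): return cv2.resize(f["color"][y:y+h,x:x+w],(w*k,h*k),interpolation=cv2.INTER_CUBIC)
a=crop(t,225,120,75,75,5)[:300,:375];b=crop(s,255,150,80,80,5)[:300,:375]
c=crop(t,235,185,187,75,2);d=crop(s,180,195,187,125,2)
W=lambda i:cv2.copyMakeBorder(i,0,300-i.shape[0],0,400-i.shape[1],cv2.BORDER_CONSTANT)
cv2.imwrite("pics/c1.png",np.vstack([np.hstack([W(a),W(b)]),np.hstack([W(c),W(d)])]))
E
```

```text
top [257.7 215.8] [30.5 32.2] [ 0.4955 -0.0142  0.028 ]
top [332.5 205. ] [23.2 24.2] [ 0.5289 -0.2091  0.028 ]
top [381.8 240.9] [31.8 33.2] [ 0.4381 -0.3384  0.028 ]
side [241.1 220.5] [16.  26.7] [ 0.4987 -0.03    0.014 ]
side [248.8 264.6] [14.  22.9] [ 0.5335 -0.2282  0.014 ]
side [206.3 296.3] [30.6 34.3] [ 0.4419 -0.3452  0.014 ]
```

View pics/c1.png

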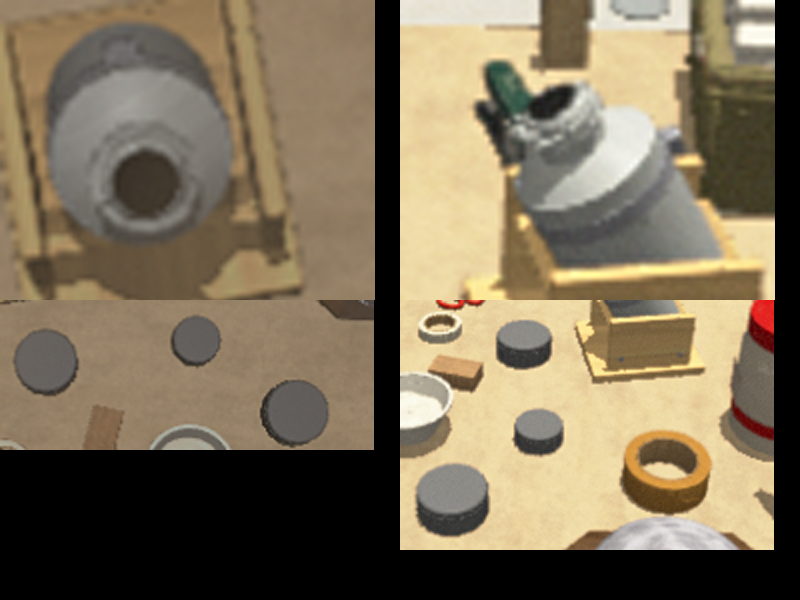

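The crops show that the cap at top (332,205) / side (249,263) is clearly the smallest. It measures 24 px, about 63 mm across; the other two are about 32 px, so they're decoys. The canister mouth's bore centre is at top (254.4,156.6) and about side (285.6,171).

Run:
```python
from h import *
from bench import r,optics
s,t=load("side0.npz"),load("top0.npz")
# cap: axis as the vertical line through the top-view top face; top height from side's upper-face ellipse
for us in((248.8,258.5),(248.8,260)): print("captop",tri([(t,(332.5,205)),(s,us)]))
print("cap from 2 views (mid-sil)",onz(t,[(332.5,205)],.024)[0],onz(s,[(248.8,264.6)],.0)[0])
print("mouth",tri([(t,(254.4,156.6)),(s,(285.6,171))]))
# cheeks' long edges in top: 
for uv in ((227,126),(233,174),(269,122),(278,172)): print(onz(t,[uv],.099)[0].round(3))
f=optics.grab_frame("wrist");cv2.imwrite("pics/w0.png",f["color"]);o=r.get_obs()
T=Ro.from_rotvec(o["orientation"]).as_matrix();print("tool",T.round(3).tolist())
print("cam in tool",T.T@(-f["R"].T@f["t"]-o["tcp_pos"]),(f["R"]@T).T.round(3).tolist(),f["K"])
for n,g in(("cap",[.529,-.209,.028]),("m",[.66,0,.176])): d=np.array(g)-o["tcp_pos"];print(n,(T.T@d)/.025)
```

```text
captop (array([ 0.53125155, -0.21021746,  0.01884251]), [np.float64(0.0010400275821592104), np.float64(0.0010400275821591247)])
captop (array([ 0.53158747, -0.21080665,  0.01437813]), [np.float64(0.000774193914141861), np.float64(0.000774193914141843)])
cap from 2 views (mid-sil) [ 0.52951885 -0.20971354  0.024     ] [ 5.32544646e-01 -2.11964254e-01  1.11022302e-16]
mouth (array([ 0.62197058, -0.00642094,  0.17329288]), [np.float64(0.0022397089985420238), np.float64(0.002239708998542037)])
[0.715 0.068 0.099]
[0.591 0.048 0.099]
[ 0.728 -0.038  0.099]
[ 0.599 -0.064  0.099]
tool [[-0.913, 0.408, -0.0], [0.408, 0.913, -0.001], [-0.0, -0.001, -1.0]]
cam in tool [ 0.07806875 -0.0008007  -0.13526266] [[-0.0, -0.952, -0.305], [1.0, 0.0, -0.002], [0.002, -0.305, 0.952]] [[337.58031394   0.         255.66780448]
 [  0.         337.58031394 191.15852894]
 [  0.           0.           1.        ]]
cap [-22.7280176  -25.95783226   8.46093341]
m [-24.0966457  -16.19508691   2.52719425]
```

```bash
python3 -m creep '{"rows":[[-4,-3.6,-1.8,0,0,-0.8,85],[-8,-7.2,-1.8,0,0,-1.6,85],[-12,-10.8,-1.8,0,0,-2.4,85],[-16,-14.4,-1.8,0,0,-3.2,85],[-21,-18.9,-1.8,0,0,-4,85],[-21,-18.9,-1.8,0,0,-4,85],[-21,-18.9,-1.8,0,0,-4,85],[-21,-18.9,-1.8,0,0,-4,85],[-21,-18.9,-1.8,0,0,-4,85],[-21,-18.9,-1.8,0,0,-4,85]]}'; python3 -m creep '{"rows":[[0,0,0,0,0,0,85],[0,0,0,0,0,0,85],[0,0,0,0,0,0,85],[0,0,0,0,0,0,85]]}'
```

```text
clock: 1.4
tcp_pos: [0.5278, 0.0465, 0.2823]
orientation: [-0.217, 3.134, 0.0]
contact_force: [0.3, -0.2, 1.0]
grip_width: 0.0848
gripper_force: 0.0
clock: 1.9
tcp_pos: [0.527, 0.0498, 0.2821]
orientation: [0.22, -3.134, -0.001]
contact_force: [-0.1, 0.2, -0.2]
grip_width: 0.0851
gripper_force: 0.0
```

```bash
python3 - <<'E'
from h import *
from bench import optics
f=optics.grab_frame("wrist");np.savez("wA.npz",**f)
E
python3 -m creep '{"rows":[[-0.9,-3.3,0,0,0,0,85],[-0.9,-3.3,0,0,0,0,85],[-0.9,-3.3,0,0,0,0,85],[-0.9,-3.3,0,0,0,0,85],[-0.9,-3.3,0,0,0,0,85]]}'
python3 - <<'E'
from h import *
from bench import optics,r
f=optics.grab_frame("wrist");np.savez("wB.npz",**f)
g=load("wA.npz")
for k in(f,g): print(proj(k,[.622,-.006,.174]).round(1))
print(r.get_obs()["joints"].round(2))
cv2.imwrite("pics/wAB.png",np.vstack([g["color"][:300],f["color"][:300]]))
E
```

```text
clock: 2.58
tcp_pos: [0.5607, -0.0286, 0.2822]
orientation: [0.22, -3.134, -0.001]
contact_force: [1.4, 0.6, 0.5]
grip_width: 0.0851
gripper_force: 0.0
[[273.6 266.7]]
[[174.8 290.3]]
[-0.31  0.25  0.3   1.8  -0.08  1.1   1.73]
```

View pics/wAB.png

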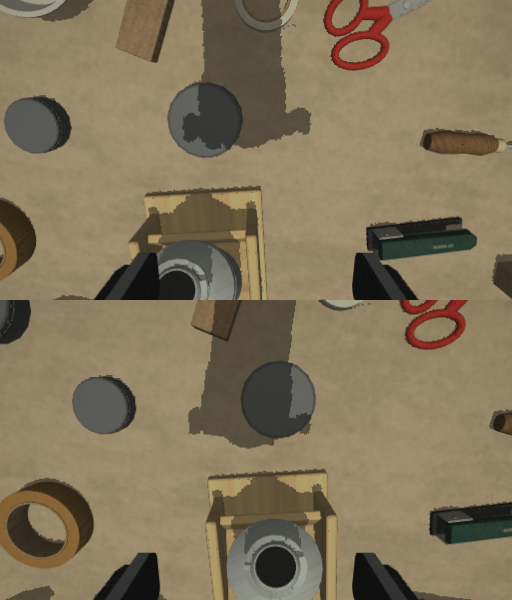

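View B (lower half) shows the mouth bore at about (275,267), with the neck ring round it. The stand's front base edge runs from (207,179) to (326,171). The smallest cap is at (103,104). In view A the bore is at about (180,285).

Run:
```python
from h import *
A,B=load("wA.npz"),load("wB.npz");t=load("top0.npz")
def blob(f,seed,thr=60,roi=45):
    x,y=seed;c=f["color"][y-roi:y+roi,x-roi:x+roi]
    m=(c.max(2)<thr).astype(np.uint8);m=cv2.morphologyEx(m,cv2.MORPH_OPEN,np.ones((3,3)))
    n,l=cv2.connectedComponents(m);m=(l==l[roi,roi]).astype(np.uint8)
    k=max(cv2.findContours(m,0,1)[0],key=cv2.contourArea);e=cv2.fitEllipse(cv2.convexHull(k));return np.array(e[0])+[x-roi,y-roi],e[1:]
for f,s in((A,(182,287)),(B,(275,267))):
    for th in(50,60,75): print(*blob(f,s,th))
a,b=blob(A,(182,287))[0],blob(B,(275,267))[0]
m,e=tri([(A,a),(B,b)]);print("mouth AB",m,e)
print("mouth AB+top",tri([(A,a),(B,b),(t,(254.4,156.6))]))
# cap in both views (top face)
pts=[]
for f,(x0,y0,x1,y1) in((A,(0,90,78,160)),(B,(65,70,142,138))):
    c=f["color"][y0:y1,x0:x1].astype(int);mk=((c.max(2)-c.min(2)<22)&(c.max(2)>65)&(c.max(2)<130)).astype(np.uint8)
    mk=cv2.morphologyEx(mk,cv2.MORPH_OPEN,np.ones((5,5)));k=max(cv2.findContours(mk,0,1)[0],key=cv2.contourArea);el=cv2.fitEllipse(cv2.convexHull(k));u=np.array(el[0])+[x0,y0];pts.append((f,u));print("cap",u,el[1])
    print(onz(f,[u],.028)[0])
print("captop AB",tri(pts), "with top",tri(pts+[(t,(332.5,205))]))
# stand yaw: base front edge via Canny/Hough in B & A
for f,roi in((B,(195,160,340,260)),(A,(125,180,275,260))):
    g=cv2.cvtColor(f["color"],6)[roi[1]:roi[3],roi[0]:roi[2]]
    L=cv2.HoughLinesP(cv2.Canny(g,50,130),1,np.pi/360,30,minLineLength=55,maxLineGap=6)
    for q in L[:,0]:
        p=q.reshape(2,2)+[roi[0],roi[1]];w=onz(f,p,.01);d=w[1]-w[0]
        an=np.degrees(np.arctan2(d[1],d[0]))%90; print(p.tolist(),round(an,1),round(np.linalg.norm(d),3))
```

```text
[159.1439209  292.67280197] ((63.85074996948242, 86.47348022460938), 18.08112907409668)
[147.86405563 291.82896423] ((78.1503677368164, 90.78544616699219), 76.71101379394531)
[153.96217728 287.28194809] ((77.82913208007812, 91.81475067138672), 16.219518661499023)
[275.32873535 266.42971039] ((39.4041748046875, 40.293212890625), 163.5502471923828)
[275.3134613  266.50056076] ((39.621150970458984, 40.362247467041016), 162.43482971191406)
[275.3189621  266.45516205] ((40.077720642089844, 40.84581756591797), 163.71987915039062)
mouth AB [ 0.58893832 -0.01318273  0.2284073 ] [np.float64(0.0015924207433069216), np.float64(0.0015924207433068377)]
mouth AB+top (array([ 0.60544571, -0.0122038 ,  0.20804063]), [np.float64(0.007672806489466178), np.float64(0.003912871809838913), np.float64(0.0073242055928624305)])
cap [ 30.75619507 125.60188675] (48.4068489074707, 59.244571685791016)
[ 0.53027983 -0.21124301  0.028     ]
cap [ 99.37448883 105.43097687] (51.0678825378418, 59.60979080200195)
[ 0.53047103 -0.21117978  0.028     ]
captop AB (array([ 0.530393  , -0.21126928,  0.02789167]), [np.float64(0.00010015169198918362), np.float64(0.0001001516919891379)]) with top (array([ 0.529262  , -0.20884731,  0.03221856]), [np.float64(0.00030876780581223274), np.float64(0.0008017384691518103), np.float64(0.0008540442274574014)])
[[208, 179], [280, 175]] 11.3 0.09
[[210, 175], [323, 168]] 11.7 0.141
[[145, 196], [212, 193]] 10.7 0.086
[[203, 188], [260, 185]] 11.2 0.072
[[260, 186], [263, 259]] 10.5 0.103
[[255, 204], [260, 259]] 12.9 0.079
```

Run:
```python
from h import *
A,B=load("wA.npz"),load("wB.npz");t=load("top0.npz");s=load("side0.npz")
print(proj(A,tri([(B,(275.3,266.5)),(t,(254.4,156.6))])[0]),tri([(B,(275.3,266.5)),(t,(254.4,156.6))]))
c=A["color"][255:325,150:225]; T=t["color"][140:175,235:275];S=s["color"][155:190,265:305]
m=(T.max(2)<70).astype(np.uint8);k=max(cv2.findContours(m,0,1)[0],key=cv2.contourArea);e=cv2.fitEllipse(cv2.convexHull(k));print("top",np.array(e[0])+[235,140],e[1])
Z=lambda i,k:cv2.copyMakeBorder(cv2.resize(i,None,fx=k,fy=k,interpolation=2),0,500-i.shape[0]*k,0,0,0)
cv2.imwrite("pics/c2.png",np.hstack([Z(c,6),Z(S,8)]))
```

```text
[[172.72422313 290.98566846]] (array([ 0.61760516, -0.00632227,  0.18140128]), [np.float64(0.0006044277715973504), np.float64(0.0006044277715973731)])
top [253.59756279 156.07760429] (12.097855567932129, 12.410077095031738)
```

View pics/c2.png

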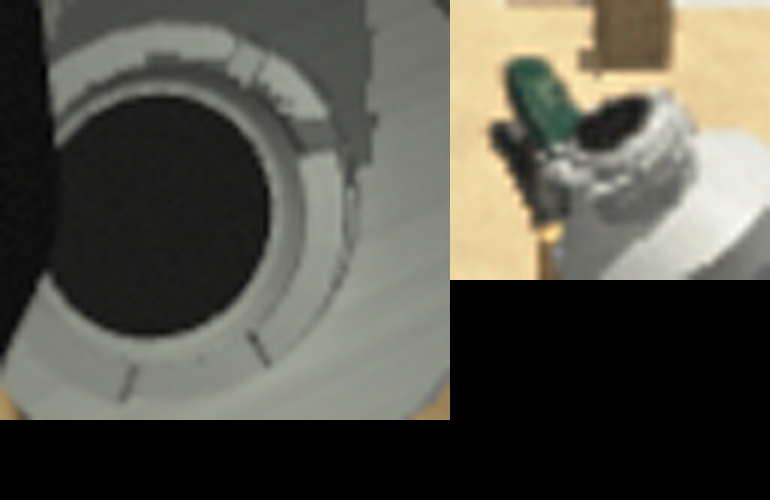

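The left crop (view A) shows the dark bore's centre at full-image pixel (175.2,291.0), 40.5 px across. The right crop (side view) puts the bore at (285.6,170.2).

Run:
```python
from h import *
A,B=load("wA.npz"),load("wB.npz");t=load("top0.npz");s=load("side0.npz")
a,b,c,d=(A,(175.2,291)),(B,(275.3,266.5)),(t,(254,156.3)),(s,(285.6,170.2))
for v in([a,b],[b,c],[b,d],[a,b,c],[a,b,c,d]): x,e=tri(v);print(x.round(4),np.round(e,4))
for z in(.172,.176,.180):
    print(z,[onz(*[v[0],[v[1]]],z)[0].round(4)[:2].tolist() for v in(a,b,c,d)])
p=np.radians(11.2);ax=np.array([-.5*np.cos(p),-.5*np.sin(p),.866])
for f,u in (a,b): c0,dd=ray(f,[u]);print("angle of view to axis",np.degrees(np.arccos(-dd[0]@ax)))
```

```text
[ 0.6199 -0.0051  0.1775] [0.0002 0.0002]
[ 0.619  -0.0056  0.1787] [0.0003 0.0003]
[ 0.6229 -0.0043  0.1745] [0.0014 0.0014]
[ 0.6194 -0.0053  0.178 ] [0.0005 0.0001 0.0005]
[ 0.6218 -0.0052  0.1751] [0.0002 0.0008 0.0018 0.0024]
0.172 [[0.624, -0.006], [0.6228, -0.0044], [0.6207, -0.0056], [0.6245, 0.0024]]
0.176 [[0.6212, -0.0053], [0.6205, -0.005], [0.6197, -0.0057], [0.624, -0.0056]]
0.18 [[0.6183, -0.0046], [0.6182, -0.0055], [0.6188, -0.0059], [0.6236, -0.0136]]
angle of view to axis 15.14011108125955
angle of view to axis 1.6794212465137506
```

```bash
python3 -m creep '{"rows":[[0.6,-2,0,0,0,1.3,85],[1.2,-4,0,0,0,2.6,85],[1.7,-6,1,0,0,3.9,85],[2.2,-7,3,0,0,5.2,85],[2.24,-7.05,5,0,0,6.5,85],[2.24,-7.05,6,0,0,7.8,85],[2.24,-7.05,7.3,0,0,9.1,85],[2.24,-7.05,7.3,0,0,10.4,85],[2.24,-7.05,7.3,0,0,11.7,85],[2.24,-7.05,7.3,0,0,13,85]]}'; python3 -m creep '{"rows":[[0,0,0,0,0,1,85],[0,0,0,0,0,1,85],[0,0,0,0,0,1,85]]}'
cat > d.py <<'E'
# delta: python3 d.py x y z [yaw-of-tool-x deg] ['axis']  -> rows in tool units for the present pose
import sys
from h import *
from bench import r
o=r.get_obs();T=Ro.from_rotvec(o["orientation"]);M=T.as_matrix()
P=np.array([float(v) for v in sys.argv[1:4]])
out=M.T@(P-o["tcp_pos"])/.025
z=np.array([0,0,-1.])
if "axis" in sys.argv: p=np.radians(11.2);z=-np.array([-.5*np.cos(p),-.5*np.sin(p),np.sqrt(.75)])
x0=M[:,0]
if len(sys.argv)>4 and sys.argv[4]!="axis": a=np.radians(float(sys.argv[4]));x0=np.array([np.cos(a),np.sin(a),0])
x=x0-z*(x0@z);x/=np.linalg.norm(x);G=np.c_[x,np.cross(z,x),z]
print("shift",out.round(3),"turn",(Ro.from_matrix(M.T@G).as_rotvec()*180/np.pi/8).round(3),"yaw",np.degrees(np.arctan2(M[1,0],M[0,0])).round(1),"j",o["joints"].round(2))
E
python3 d.py .5303 -.2112 .014
```

```text
clock: 3.88
tcp_pos: [0.53, -0.2115, 0.0996]
orientation: [-2.341, -2.094, -0.001]
contact_force: [0.9, 1.0, -0.4]
grip_width: 0.085
gripper_force: 0.0
clock: 4.25
tcp_pos: [0.5299, -0.212, 0.0997]
orientation: [-2.474, -1.936, -0.0]
contact_force: [-0.2, 0.9, -0.5]
grip_width: 0.0852
gripper_force: 0.0
shift [0.034 0.008 3.428] turn [ 0.    -0.002 -0.   ] yaw 76.1 j [-0.27  0.59  0.72  1.96 -0.54  0.8   0.52]
```

```bash
python3 -m creep '{"rows":[[0.03,0,1.5,0,0,0,85],[0.03,0,2.5,0,0,0,85],[0.03,0,3.1,0,0,0,85],[0.03,0,3.4,0,0,0,85],[0.03,0,3.4,0,0,0,85],[0.03,0,3.4,0,0,0,66]]}' 60;  python3 -m creep '{"rows":[[0,0,0,0,0,0,50],[0,0,0,0,0,0,50],[0,0,0,0,0,0,50],[0,0,0,0,0,0,50],[0,0,0,0,0,0,50],[0,0,0,0,0,0,50]]}'
```

```text
clock: 5.0
tcp_pos: [0.5304, -0.2121, 0.0154]
orientation: [2.477, 1.931, 0.001]
contact_force: [-0.5, -0.5, -0.4]
grip_width: 0.0694
gripper_force: 0.0
clock: 5.75
tcp_pos: [0.5304, -0.2121, 0.0161]
orientation: [2.477, 1.931, 0.002]
contact_force: [-1.8, 0.8, 7.9]
grip_width: 0.0607
gripper_force: 64.3
```

```bash
python3 -m creep '{"rows":[[0,0,-1,0,0,0,50],[0,0,-3,0,0,0,50],[0,0,-5,0,0,0,50],[0,0,-7,0,0,0,50],[0,0,-9,0,0,0,50],[0,0,-10,0,0,0,50],[0,0,-10,0,0,0,50],[0,0,-10,0,0,0,50]]}'
python3 - <<'E'
from h import *
p=np.radians(11.2);ax=np.array([-.5*np.cos(p),-.5*np.sin(p),np.sqrt(.75)]);m=np.array([.6205,-.0052,.1765]);print(ax,m+ax*(.016+.035))
E
python3 d.py .5954 -.0102 .2207 axis
python3 - <<'E'
from h import *
from bench import optics
f=optics.grab_frame("side");b=optics.grab_frame("wrist")
cv2.imwrite("pics/g1.png",np.hstack([cv2.resize(f["color"][130:280,180:330],(450,450)),cv2.resize(b["color"],(350,262))[:262] if 0 else cv2.copyMakeBorder(cv2.resize(b["color"],(350,262)),0,188,0,0,0)]))
E
```

```text
clock: 6.75
tcp_pos: [0.5293, -0.2113, 0.2638]
orientation: [-2.476, -1.931, 0.0]
contact_force: [0.2, 0.9, -0.6]
grip_width: 0.0605
gripper_force: 65.9
[-0.49047758 -0.09711718  0.8660254 ] [ 0.59548564 -0.01015298  0.2206673 ]
shift [8.444 0.607 1.729] turn [-3.44   1.509 -0.371] yaw 75.9 j [-0.42  0.38  0.91  1.83 -0.34  1.1   0.36]
```

View pics/g1.png

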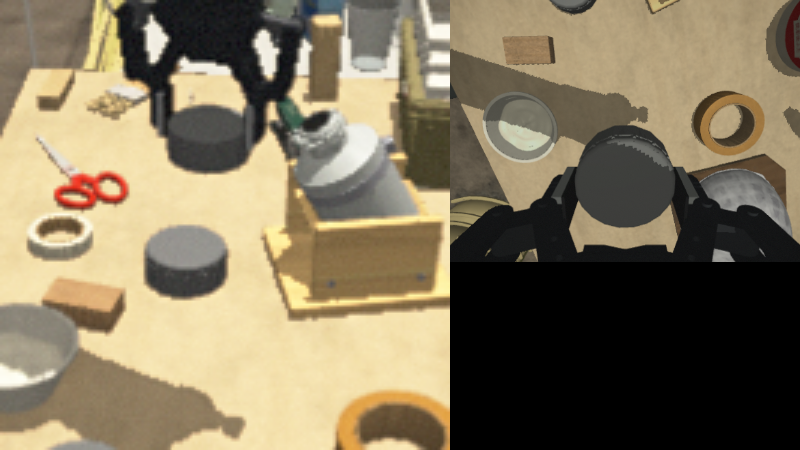

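The cap is held level between the pads: side crop (207,140), wrist view centred at column ~259. I'll measure its offset along tool x while computing the transfer.

```bash
python3 d.py .5808 -.0131 .2467 axis
python3 - <<'E'
from h import *
from bench import optics,r
f=optics.grab_frame("wrist");o=r.get_obs();M=Ro.from_rotvec(o["orientation"]).as_matrix()
c=f["color"].astype(int);m=((c.max(2)-c.min(2)<14)&(c.max(2)>55)&(c.max(2)<125)).astype(np.uint8)[170:345,175:345]
m=cv2.morphologyEx(m,cv2.MORPH_OPEN,np.ones((5,5)));k=max(cv2.findContours(m,0,1)[0],key=cv2.contourArea)
P=cv2.convexHull(k).reshape(-1,2)+[175,170.]
print("bbox",P.min(0),P.max(0))
# cast outline onto cap-top plane in tool frame, tool z=-0.012
cc,d=ray(f,P);cc=M.T@(cc-o["tcp_pos"]);d=d@M;q=cc+d*((-.012-cc[2])/d[:,2])[:,None]
(x,y),rad=cv2.minEnclosingCircle(q[:,:2].astype(np.float32)*1000);print(x,y,rad, q.min(0),q.max(0))
E
```

```text
shift [8.194 0.074 0.667] turn [-3.449  1.512 -0.373] yaw 75.9 j [-0.42  0.38  0.91  1.83 -0.34  1.1   0.36]
bbox [184. 202.] [327. 332.]
2.492798089981079 -0.04707137867808342 31.136743545532227 [-0.0280114  -0.03044204 -0.012     ] [ 0.03319505  0.02938232 -0.012     ]
```

```bash
python3 -m creep '{"rows":[[2,0.07,0,0,0,0,50],[4,0.07,0,-0.8,0.4,-0.1,50],[6,0.07,0.3,-1.7,0.75,-0.18,50],[7.5,0.07,0.6,-2.6,1.1,-0.28,50],[8.14,0.07,0.67,-3.45,1.51,-0.37,50],[8.14,0.07,0.67,-3.45,1.51,-0.37,50],[8.14,0.07,0.67,-3.45,1.51,-0.37,50],[8.14,0.07,0.67,-3.45,1.51,-0.37,50],[8.14,0.07,0.67,-3.45,1.51,-0.37,50],[8.14,0.07,0.67,-3.45,1.51,-0.37,50]]}'; python3 d.py .5808 -.0131 .2467 axis;python3 d.py .5954 -.0102 .2207 axis
```

```text
clock: 8.15
tcp_pos: [0.5815, -0.0152, 0.248]
orientation: [2.174, 1.789, 0.666]
contact_force: [0.4, -0.2, -0.8]
grip_width: 0.0607
gripper_force: 65.9
shift [ 0.068 -0.068  0.04 ] turn [0.018 0.008 0.   ] yaw 81.6 j [-0.78  0.11  0.81  2.19 -0.49  0.39  0.23]
shift [ 0.068 -0.075  1.239] turn [0.018 0.008 0.   ] yaw 81.6 j [-0.78  0.11  0.81  2.19 -0.49  0.39  0.23]
```

```bash
python3 -m creep '{"rows":[[0,-0.07,0.8,0.02,0.01,0,50],[0,-0.07,1.6,0.02,0.01,0,50],[0,-0.07,2.2,0.02,0.01,0,50],[0,-0.07,2.4,0.02,0.01,0,50],[0,-0.07,2.4,0.02,0.01,0,50],[0,-0.07,2.4,0.02,0.01,0,50]]}'; python3 d.py .6205 -.0052 .1765 axis
python3 - <<'E'
from h import *
from bench import optics
f=optics.grab_frame("side");b=optics.grab_frame("top")
cv2.imwrite("pics/g2.png",np.hstack([cv2.resize(f["color"][120:220,240:340],(400,400),interpolation=2),cv2.resize(b["color"][110:210,210:310],(400,400),interpolation=2)]))
E
```

```text
clock: 8.9
tcp_pos: [0.6093, -0.0089, 0.1958]
orientation: [2.176, 1.792, 0.667]
contact_force: [-0.6, 0.8, 0.7]
grip_width: 0.0612
gripper_force: 65.9
shift [ 0.06  -0.006  0.903] turn [ 0.003 -0.008 -0.   ] yaw 81.7 j [-0.57  0.26  0.61  2.18 -0.84  0.32  0.54]
```

View pics/g2.png

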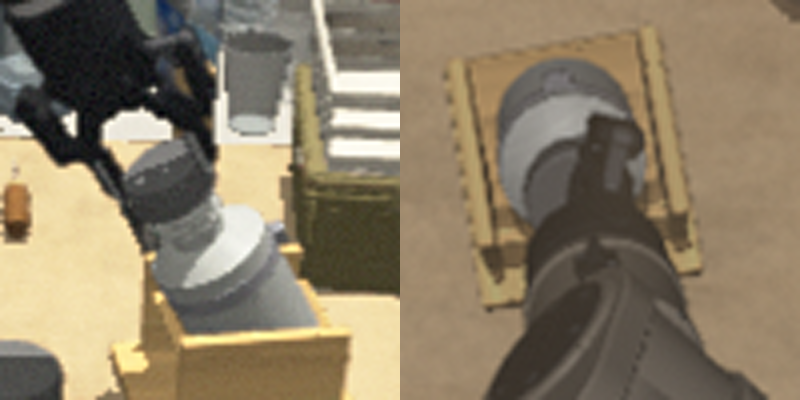

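The cap is coaxial above the neck in both crops, with its rim about 6 mm above the mouth. I'll wind the wrist back clockwise for turning room, then descend.

```bash
cat > s.py <<'E'
from h import *
from bench import r
o=r.get_obs();M=Ro.from_rotvec(o["orientation"]).as_matrix();m=np.array([.6205,-.0052,.1765])
p=np.radians(11.2);ax=np.array([-.5*np.cos(p),-.5*np.sin(p),np.sqrt(.75)])
q=o["tcp_pos"]-m;h=q@ax;l=M.T@(q-h*ax)
print("rim below mouth mm",round((.016-h)*1e3,2),"lateral tool mm",(l[:2]*1e3).round(2),"tilt deg",np.degrees(M.T@np.cross(M[:,2],-ax)).round(2),"F tool",(M.T@o["contact_force"]).round(1),"Mz",(M.T@o["moment"]).round(2),"yaw",np.degrees(np.arctan2(M[1,0],M[0,0])).round(1),"j",o["joints"].round(2),round(o["clock"],2),"w",round(o["grip_width"],4),round(o["gripper_force"]))
E
python3 -m creep '{"rows":[[0,0,0,0,0,1.3,50],[0,0,0,0,0,2.6,50],[0,0,0,0,0,3.9,50],[0,0,0,0,0,5,50],[0,0,0,0,0,5,50],[0,0,0,0,0,5,50]]}' >/dev/null; python3 s.py;  python3 -m creep '{"rows":[[0,0,0.1,0,0,0,50],[0,0,0.2,0,0,0,50],[0,0,0.3,0,0,0,50],[0,0,0.4,0,0,0,50],[0,0,0.4,0,0,0,50]]}'>/dev/null; python3 s.py
```

```text
rim below mouth mm -6.25 lateral tool mm [-1.07  0.68] tilt deg [-0.05 -0.06  0.  ] F tool [-0.5 -0.9  0.8] Mz [ 0.26 -0.56  0.03] yaw 42.7 j [-0.71  0.29  0.78  2.19 -0.98  0.37 -0.03] 9.75 w 0.0607 66
rim below mouth mm 4.11 lateral tool mm [-1.45  0.76] tilt deg [-0.05 -0.01 -0.  ] F tool [-0.5 -0.5  0.2] Mz [ 0.22 -0.59  0.01] yaw 42.5 j [-0.67  0.31  0.74  2.18 -1.03  0.36  0.01] 10.38 w 0.0609 66
```

```bash
for i in 1 2 3; do python3 -m creep '{"rows":[[0,0,0.04,0,0,0,50],[0,0,0.08,0,0,0,50],[0,0,0.08,0,0,0,50]]}'>/dev/null; python3 s.py; done
```

```text
rim below mouth mm 5.96 lateral tool mm [-1.32  0.71] tilt deg [-0.05 -0.03  0.  ] F tool [-1.   0.   1.1] Mz [ 0.27 -0.54 -0.02] yaw 42.5 j [-0.67  0.32  0.74  2.18 -1.04  0.36  0.02] 10.75 w 0.0613 66
rim below mouth mm 8.0 lateral tool mm [-1.37  0.7 ] tilt deg [-0.05 -0.02 -0.  ] F tool [-1.1 -0.3  0.6] Mz [ 0.26 -0.46 -0.01] yaw 42.5 j [-0.66  0.32  0.73  2.18 -1.04  0.35  0.03] 11.12 w 0.0606 66
rim below mouth mm 9.57 lateral tool mm [-1.25  0.82] tilt deg [-0.07 -0.07 -0.  ] F tool [-0.5 -1.7 -8.8] Mz [ 0.6  -0.61 -0.06] yaw 42.5 j [-0.65  0.33  0.72  2.18 -1.05  0.35  0.04] 11.5 w 0.0606 67
```

```bash
for i in 1 2; do python3 -m creep '{"rows":[[0,0,-0.02,0,0,-1,50],[0,0,-0.035,0,0,-2,50],[0,0,-0.035,0,0,-2,50]]}'>/dev/null; python3 s.py; done
```

```text
rim below mouth mm 8.98 lateral tool mm [-1.49  0.46] tilt deg [-0.03 -0.06  0.  ] F tool [-0.6 -0.9  0.5] Mz [ 0.43 -0.45  0.01] yaw 59.0 j [-0.6   0.31  0.65  2.18 -0.99  0.33  0.26] 11.88 w 0.0614 66
rim below mouth mm 8.19 lateral tool mm [-1.61 -0.07] tilt deg [-0.03 -0.06 -0.  ] F tool [-0.6  0.5  0.6] Mz [ 0.53 -0.29  0.  ] yaw 74.2 j [-0.55  0.3   0.59  2.17 -0.93  0.31  0.48] 12.25 w 0.061 66
```

```bash
for i in 1 2; do python3 -m creep '{"rows":[[0,0,0.03,0,0,0,50],[0,0,0.05,0,0,0,50],[0,0,0.05,0,0,0,50]]}'>/dev/null; python3 s.py; done
```

```text
rim below mouth mm 9.53 lateral tool mm [-1.48 -0.15] tilt deg [-0.03 -0.05 -0.  ] F tool [ 0.5 -0.1  0. ] Mz [ 0.53 -0.3  -0.06] yaw 74.4 j [-0.54  0.3   0.58  2.17 -0.94  0.31  0.49] 12.62 w 0.0611 66
rim below mouth mm 10.71 lateral tool mm [-1.54 -0.08] tilt deg [-0.03 -0.05 -0.  ] F tool [-0.1  0.4  0.3] Mz [ 0.57 -0.3  -0.08] yaw 74.4 j [-0.54  0.3   0.58  2.17 -0.94  0.31  0.49] 13.0 w 0.061 66
```

```bash
for i in 1 2 3; do python3 -m creep '{"rows":[[0,0,0.03,0,0,0,50],[0,0,0.06,0,0,0,50],[0,0,0.06,0,0,0,50]]}'>/dev/null; python3 s.py; done
```

```text
rim below mouth mm 12.22 lateral tool mm [-1.5 -0.1] tilt deg [-0.03 -0.05  0.  ] F tool [-0.4 -0.6  0.8] Mz [ 0.49 -0.24  0.01] yaw 74.4 j [-0.53  0.3   0.57  2.17 -0.95  0.31  0.5 ] 13.38 w 0.0605 66
rim below mouth mm 13.74 lateral tool mm [-1.51 -0.1 ] tilt deg [-0.03 -0.05 -0.  ] F tool [-0.4 -0.5  1. ] Mz [ 0.51 -0.34 -0.05] yaw 74.4 j [-0.53  0.31  0.57  2.17 -0.95  0.31  0.51] 13.75 w 0.0611 66
rim below mouth mm 14.65 lateral tool mm [-1.5   0.02] tilt deg [-0.02 -0.1   0.  ] F tool [ -0.4  -2.2 -10.2] Mz [ 0.96 -0.23 -0.06] yaw 74.4 j [-0.52  0.31  0.56  2.17 -0.96  0.3   0.51] 14.12 w 0.0607 67
```

```bash
for i in 1 2 3; do python3 -m creep '{"rows":[[0,0,0.015,0,0,1,50],[0,0,0.035,0,0,2,50],[0,0,0.035,0,0,2,50]]}'>/dev/null; python3 s.py; done
```

```text
rim below mouth mm 15.54 lateral tool mm [-2.04  1.02] tilt deg [ 0.02 -0.04 -0.  ] F tool [-1.  -0.5 -8.6] Mz [ 0.64 -0.77  0.05] yaw 58.9 j [-0.58  0.32  0.63  2.17 -1.03  0.32  0.29] 14.5 w 0.0608 67
rim below mouth mm 16.49 lateral tool mm [-1.82  1.45] tilt deg [ 0.   -0.03  0.  ] F tool [-1.8 -0.3 -9. ] Mz [ 0.37 -0.96  0.13] yaw 42.3 j [-0.63  0.34  0.7   2.18 -1.09  0.34  0.06] 14.88 w 0.0609 67
rim below mouth mm 17.48 lateral tool mm [-1.29  1.38] tilt deg [-0.05 -0.02  0.  ] F tool [-0.9 -1.  -8.5] Mz [ 0.29 -0.9   0.15] yaw 24.5 j [-0.68  0.36  0.76  2.18 -1.14  0.37 -0.16] 15.25 w 0.0607 67
```

```bash
for i in 1 2 3; do python3 -m creep '{"rows":[[0,0,0.015,0,0,1,50],[0,0,0.035,0,0,2,50],[0,0,0.035,0,0,2,50]]}'>/dev/null; python3 s.py; done
```

```text
rim below mouth mm 18.44 lateral tool mm [-1.12  1.25] tilt deg [-0.1   0.02 -0.  ] F tool [-1.9 -0.5 -9.5] Mz [ 0.2  -0.99  0.15] yaw 6.1 j [-0.72  0.38  0.82  2.18 -1.19  0.4  -0.4 ] 15.62 w 0.0609 67
rim below mouth mm 19.38 lateral tool mm [-1.06  1.18] tilt deg [-0.13  0.08 -0.  ] F tool [-3.2 -0.8 -9.6] Mz [ 0.1  -1.21  0.18] yaw -12.0 j [-0.77  0.4   0.88  2.18 -1.24  0.43 -0.64] 16.0 w 0.0608 67
rim below mouth mm 20.36 lateral tool mm [-1.03  1.15] tilt deg [-0.12  0.15 -0.  ] F tool [-3.5 -0.8 -8.9] Mz [-0.13 -1.28  0.14] yaw -29.1 j [-0.8   0.42  0.93  2.18 -1.28  0.45 -0.89] 16.38 w 0.0609 67
```

```bash
for i in 1 2 3; do python3 -m creep '{"rows":[[0,0,0.009,0,0,0.5,50],[0,0,0.018,0,0,1,50],[0,0,0.018,0,0,1,50]]}'>/dev/null; python3 s.py; done
```

```text
rim below mouth mm 20.77 lateral tool mm [-1.07  1.24] tilt deg [-0.12  0.19  0.  ] F tool [ -5.1  -0.3 -10.2] Mz [-0.31 -1.44  0.06] yaw -37.1 j [-0.81  0.43  0.95  2.18 -1.29  0.47 -1.01] 16.75 w 0.061 67
rim below mouth mm 20.98 lateral tool mm [-0.85  1.05] tilt deg [-0.14  0.23 -0.  ] F tool [ -5.9  -1.2 -15.8] Mz [-0.29 -1.55  0.2 ] yaw -44.9 j [-0.82  0.44  0.96  2.18 -1.31  0.48 -1.14] 17.12 w 0.0608 68
rim below mouth mm 21.07 lateral tool mm [-0.74  0.9 ] tilt deg [-0.17  0.28 -0.  ] F tool [ -7.5  -0.5 -24.2] Mz [-0.53 -1.85  0.18] yaw -52.4 j [-0.82  0.45  0.97  2.18 -1.32  0.48 -1.27] 17.5 w 0.0607 69
```

```bash
for i in 1 2; do python3 -m creep '{"rows":[[0,0,-0.01,0,0,0.5,50],[0,0,-0.01,0,0,1,50],[0,0,-0.01,0,0,1,50]]}'>/dev/null; python3 s.py; done
```

```text
rim below mouth mm 21.06 lateral tool mm [-0.81  0.7 ] tilt deg [-0.13  0.3   0.  ] F tool [ -7.1   0.  -19.2] Mz [-0.68 -1.72  0.24] yaw -59.6 j [-0.83  0.45  0.99  2.18 -1.32  0.49 -1.41] 17.88 w 0.0611 68
rim below mouth mm 21.02 lateral tool mm [-1.16  0.56] tilt deg [-0.08  0.35 -0.  ] F tool [ -7.3   0.4 -16.6] Mz [-0.84 -1.64 -0.09] yaw -66.6 j [-0.84  0.46  1.    2.18 -1.33  0.5  -1.54] 18.25 w 0.0611 68
```

```bash
for i in 1 2 3; do python3 -m creep '{"rows":[[0,0,-0.005,0,0,0.5,50],[0,0,-0.005,0,0,0.8,50],[0,0,-0.005,0,0,0.8,50]]}'>/dev/null; python3 s.py; done
python3 - <<'E'
from h import *
from bench import optics
f=optics.grab_frame("side");b=optics.grab_frame("wrist");np.savez("wE.npz",**b)
cv2.imwrite("pics/g3.png",np.hstack([cv2.resize(f["color"][130:220,250:340],(400,400),interpolation=2),cv2.resize(b["color"][150:384,130:364],(400,400),interpolation=2)]))
E
```

```text
rim below mouth mm 21.04 lateral tool mm [-1.29  0.82] tilt deg [-0.01  0.36 -0.  ] F tool [ -7.5   1.3 -15.2] Mz [-1.05 -1.43 -0.57] yaw -72.1 j [-0.84  0.46  1.    2.18 -1.33  0.5  -1.65] 18.62 w 0.061 67
rim below mouth mm 21.03 lateral tool mm [-1.39  1.11] tilt deg [ 0.06  0.37 -0.  ] F tool [ -7.    2.6 -13.5] Mz [-1.2  -1.31 -0.85] yaw -77.6 j [-0.85  0.46  1.01  2.18 -1.33  0.51 -1.76] 19.0 w 0.0607 67
rim below mouth mm 21.02 lateral tool mm [-1.33  1.76] tilt deg [ 0.15  0.36 -0.  ] F tool [ -5.7   3.7 -12.7] Mz [-1.61 -1.17 -0.92] yaw -83.1 j [-0.85  0.46  1.01  2.19 -1.34  0.51 -1.87] 19.38 w 0.0609 67
```

View pics/g3.png

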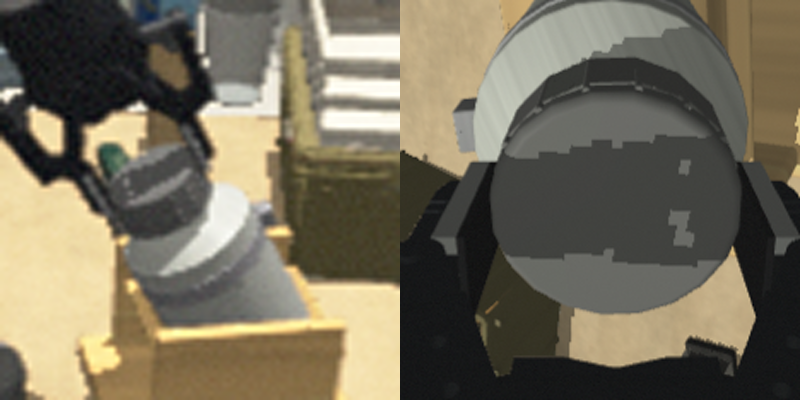

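Both crops show the cap seated square on the neck, close to the shoulder. The turning moment climbed to 0.9 N m after about 140° clockwise from a 5 mm drop, and the descent stopped 6.4 mm lower, so this is the home stop. I'll release, back off and check.

```bash
python3 -m creep '{"rows":[[0,0,-0.02,0,0,0,50],[0,0,-0.02,0,0,0,64],[0,0,-0.02,0,0,0,85],[0,0,-0.02,0,0,0,85],[0,0,-0.02,0,0,0,85],[0,0,-0.02,0,0,0,85]]}'>/dev/null; python3 s.py; python3 -m creep '{"rows":[[0,0,-0.5,0,0,0,85],[0,0,-1,0,0,0,85],[0,0,-2,0,0,0,85],[0,0,-3,0,0,0,85],[0,0,-4,0,0,0,85],[0,0,-4,0,0,0,85],[0,0,-4,0,0,0,85]]}'>/dev/null; python3 s.py
python3 - <<'E'
from h import *
from bench import optics
f=optics.grab_frame("side");b=optics.grab_frame("wrist");np.savez("wF.npz",**b);np.savez("sF.npz",**f)
cv2.imwrite("pics/g4.png",np.hstack([cv2.resize(f["color"][140:220,250:330],(400,400),interpolation=2),cv2.resize(b["color"][100:384,110:394],(400,400),interpolation=2)]))
p=np.radians(11.2);ax=np.array([-.5*np.cos(p),-.5*np.sin(p),np.sqrt(.75)]);m=np.array([.6205,-.0052,.1765])
print("expected top centre if home: side,wrist",proj(f,m+ax*.008),proj(b,m+ax*.008), "if 6mm out",proj(f,m+ax*.014),proj(b,m+ax*.014))
E
```

```text
rim below mouth mm 20.31 lateral tool mm [1.58 0.53] tilt deg [-0.02  0.04 -0.  ] F tool [-0.4  0.2 -0.5] Mz [-0.52  0.04  0.03] yaw -83.5 j [-0.85  0.46  1.02  2.18 -1.34  0.51 -1.87] 20.23 w 0.0846 0
rim below mouth mm -79.75 lateral tool mm [2.38 0.63] tilt deg [-0.05  0.   -0.  ] F tool [ 1.5 -0.6 -0.3] Mz [-0.49  0.01  0.01] yaw -83.6 j [-1.26  0.27  1.46  2.21 -0.89  0.55 -2.22] 21.1 w 0.0849 0
expected top centre if home: side,wrist [[283.1189339  167.83335477]] [[254.33284663 205.25595052]] if 6mm out [[282.1799256  166.24370604]] [[254.29375391 208.23745175]]
```

View pics/g4.png

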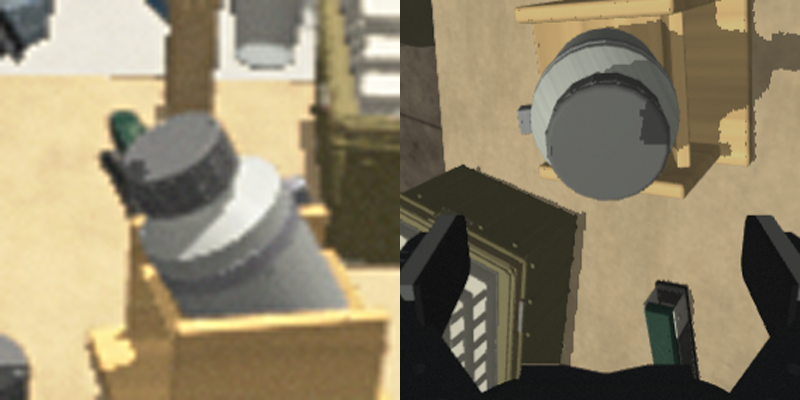

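```bash
python3 -c "
from bench import r
print(r.hand_in())"
```

```text
the job is handed in; nothing more can be done
None
```

I screwed the grey cap fully home on the canister, let go, moved the gripper clear and handed the job in at about 21 s; the judge returned no result, but the turning moment had climbed to 0.9 N m at the stop, with the rim measured about 20–21 mm below the mouth.

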